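# Close and lock the drying box

## Task

Close and lock the drying box on the freshly painted model parts: push the upright knob along the long leg of its L-shaped slot until the lid is fully shut, then push it round the corner and fully home to the end of the short leg. Only push the knob, with the fingertips or the outside of the fingers; do not take it between the fingers or lift it. Do not touch the wet parts, leave the bottles, jar and red case where they stand, and take the hand away at the end.

Things in the scene. Friction and masses are not known exactly. Their poses are not given: they have to be found in the camera images.
- drybox: Grey drying box fixed to the bench, 250 mm (its y) by 207 mm (its x, with latch housing), walls 50 mm high. Origin: centre of the underside; z up; yaw within 0.5 rad. Its +y half is an open compartment, its -y half is closed on top; the clear white-framed lid (top at 55 mm) slides to +y over the compartment. The latch housing runs along its -x side. Only the knob is higher than 66 mm.
- gate: Aluminium plate on the latch housing, same origin and axes as the box, top 64 mm above the bench, x -107 to -34 mm, y -85 to 80 mm. One L-shaped slot 16 mm wide: the knob's axis runs in the long leg along +y at x = -50 mm from y = -60 to the corner at y = 50 mm, then in the short leg along -x to x = -85 mm.
- knob_top (a point): Centre of the knob's top face, 106 mm above the bench. Upright black plastic cylinder, 18 mm in diameter, 36 mm tall (from 70 mm up), on a 12 mm steel pin through the slot with 2 mm of play to each side. The pin draws the lid along in y and slides across it in x; it stays where it is left. A 4 N spring holds it down; pulling it up is not allowed.
- slot_corner (a point): Point on the gate plate's top face where the knob's axis stands at the corner of the L (lid fully shut, knob still in the long leg). Fixed to the box.
- slot_end (a point): Point on the gate plate's top face where the knob's axis stands at the end of the short leg (locked). Fixed to the box; 35 mm from slot_corner along the box's -x.
- lid (a joint): Slide of the lid along the box's +y, in m: 0 with the compartment open and the knob at the start of the long leg, 0.110 fully shut with the knob against the stop at the corner. Starts between 0 and 0.04. About 2 N of friction plus 8 N s/m of drag.
- cross (a joint): Slide of the knob across the lid along the box's -x, in m: 0 (play of 0.002 either way) in the long leg, 0.035 at the end of the short leg. About 1 N of friction plus 5 N s/m of drag. The slot lets it grow only when the lid is within 4 mm of fully shut.
- pin (a joint): Lift of the knob and pin, in m: 0 when down, as it is at the start and must stay; up to 0.03 if pulled up against the spring.
- wet_parts: Freshly painted model barrels and crates, up to 25 mm tall, fixed on the floor of the compartment (tops below the walls). Origin: that of the box. Not to be touched.
- bottle_a: Dropper bottle with an orange pointed cap, 25 mm in diameter, 78 mm tall, standing loose beside the box. Origin: centre of its underside. Bystander.
- bottle_b: A second dropper bottle, same size and shape. Origin: centre of its underside. Bystander.
- jar: Green glass paint jar with a black cap, 52 mm in diameter, 60 mm tall, standing loose. Origin: centre of its underside. Bystander.
- red_case: Small red model case, 50 x 35 x 30 mm, standing loose. Origin: centre of its underside. Bystander.

How it is judged:
By the outcome, as a careful person would: the job done as asked, in the order asked, and still so for the second after the job is handed in, with the robot touching nothing.
It also fails if it takes over 38 s, if anything falls off the work surface, if the arm or the gripper's body presses on something with over 40 N, if the wrist force passes 120 N, or if a joint passes its speed limit or range.

## Robot

A 6-joint arm with a two-finger parallel gripper is mounted at the origin on the work surface. World frame = base frame: x ahead of the robot, y to its left, z up, the work surface at z = 0. Lengths are in mm, angles in rad, forces in N, time in s.
With the tool pointing down it reaches from about 400 to 925 mm from the base axis. Payload 12.5 kg.
Tool frame: the origin (TCP) lies between the finger pads; the fingertips stand 14 mm ahead of it and the grasp point (between the pads) lies 5 mm behind it; x points along the fingers, y is the direction in which the jaws open and shut, and the axes are right-handed (so a half turn about x gives the same grasp; the last joint's range is limited). The gripper opens to 95 mm and grips with 3 to 60 N. Pads are 20 mm wide; open, the fingers measure 119 mm over their backs; the gripper's body (75 mm by 180 mm) begins 59 mm behind the grasp point.
Start: joints at [-1.438, 0.491, 1.559, -0, 1.092, -0.106], TCP at [147.858, -607.275, 228.661] pointing down, gripper open.
Joint ranges: [-3.1, 3.1], [-0.84, 2.19], [0.05, 2.79], [-1.13, 4.28], [0.06, 2.93], [-2.69, 2.69]. Speed limits (rad/s): [2.22, 2.22, 2.79, 3.14, 3.14, 3.14].

## Interface

Orientations are given as [roll, pitch, yaw] about the fixed x, y, z axes, in that order (R = Rz(yaw) Ry(pitch) Rx(roll)).
In Python, from cell import env, cams gives the robot as it stands.
- The arm moves only by the tool carry_out, never from a script. Its arguments are lists of equal length, an entry for each row: "grip": the closure, from -1 (fully open) to 1 (shut); "linear": the shift along the tool's x, y, z scaled (see below), a list of three; "turn": the turn about the tool's x scaled (see below). In form: {"grip": [grip, ...], "linear": [[tx, ty, tz], ...], "turn": [turn, ...]}. A call has 1 to 5 rows; each row shifts and turns the commanded pose from where the row before left it, along the tool's axes as they then stand; what a row does not reach is not made up. The controller multiplies each number of a shift by 0.5 m and each number of a turn by 180 degrees. A row lasts 1/10 s, in which the tool goes at most 50 mm and 8.59 degrees, less where a joint would pass 70% of its speed; a pose out of reach is approached as far as the arm can. A call with a number of a shift or a turn outside -1 to 1 is refused whole. A call with a gripper value outside its range is refused whole. The fingers move at their own pace and stop on an object; the grip force is fixed at half the most. Time passes only in rows, so rows that do not move let the fingers close. It gives the time, the measured TCP pose, the force and the opening at its end, in the units of the state.
- env.state(): the state, without advancing time (a new reading comes with each control period).
- cams.read_camera(name): name is "scene" or "top" or "wrist"; returns the picture (384x512x3 uint8, blue, green, red); there is no depth.
- cams.camera_info(name): a dict with "fx", "fy", "cx", "cy" (pixels), "view" (4x4, takes a point from world to camera coordinates). Camera axes: x right, y down, z forward; pixel columns grow to the right and rows downward; lengths in mm; the calibration is good to about 2 mm. A picture is of the moment at which its call begins: read the wrist's pose just before it. camera_info takes no time and is no camera call; for the wrist camera it gives the pose at the moment of the call.
- env.job_done(): hands the job in, once; it reports no verdict.
The state is a dict: "t": time; "joints": joint angles; "qvel": joint speeds; "tau": joint torques, N m; "eef_pos": TCP position; "tcp_rot": TCP orientation; "ft_force": force on the tool from outside, world axes, zero at the start; "moment": the same for the moment, N m; "opening": opening from 0.0 (shut) to 1.0 (fully open).
Only numpy, scipy, OpenCV 4.12 (cv2) and the standard library are available. Lean on these libraries where they do the work, as an engineer would, in place of code of your own. Each camera call takes 0.05 s, during which the arm holds its last target. There are 200 camera calls.

## Working session

There is one attempt and no reset: what is moved stays moved. The work goes in short steps, Python scripts to look and compute and a tool call to move; the robot and the scene stay as the last step left them, time stands still between calls to the robot, and variables do not carry over. Pictures are saved under pics/ and viewed, about 8 in all and at most 12, crops included, and the job is handed in when it is done.

Besides the shell and the picture viewer there is one more tool, called as a command line: name --pt "numbers of a row" for each row, then --argument value for the rest. carry_out: Moves the arm, as the interface text tells. Shifts and turns lie within -1 to 1; 1 stands for 0.5 m of shift or 180 degrees of turn. Its arguments: {"type":"object","properties":{"grip":{"type":"array"},"linear":{"type":"array"},"turn":{"type":"array"}},"required":["grip","linear","turn"]}

```bash
mkdir -p pics
python3 - <<'E'
from cell import env,cams
import cv2,numpy as np
for n in("top","scene"):
    im=cams.read_camera(n); cv2.imwrite(f"pics/{n}0.png",im)
    i=cams.camera_info(n); print(n,i["fx"],i["cx"],i["cy"],np.round(i["view"],3).tolist())
s=env.state();print({k:np.round(v,3).tolist() for k,v in s.items()})
a=cv2.imread("pics/top0.png");
cv2.imwrite("pics/top0b.png",cv2.resize(a,(800,600),interpolation=cv2.INTER_CUBIC))
E
```

```text
top 373.22091134071934 254.49376045671906 188.7789311972841 [[-0.017, -0.999, -0.036, 71.371], [-0.985, 0.022, -0.168, 604.601], [0.169, 0.032, -0.985, 871.773], [0.0, 0.0, 0.0, 1.0]]
scene 357.8707395818721 257.80499670764226 189.70555454751832 [[0.312, 0.95, -0.011, -249.896], [0.544, -0.188, -0.817, -245.752], [-0.779, 0.249, -0.576, 1213.941], [0.0, 0.0, 0.0, 1.0]]
{'t': 0.1, 'joints': [-1.438, 0.491, 1.559, -0.0, 1.092, -0.106], 'qvel': [-0.0, -0.003, -0.002, 0.0, -0.002, -0.002], 'tau': [0.003, -61.362, -25.861, 0.069, 0.047, -0.0], 'eef_pos': [147.839, -607.056, 228.131], 'tcp_rot': [-1.643, 1.57, 1.737], 'ft_force': [0.505, 0.114, -0.441], 'moment': [-0.003, -0.009, -0.037], 'opening': 0.998}
```

View pics/top0b.png

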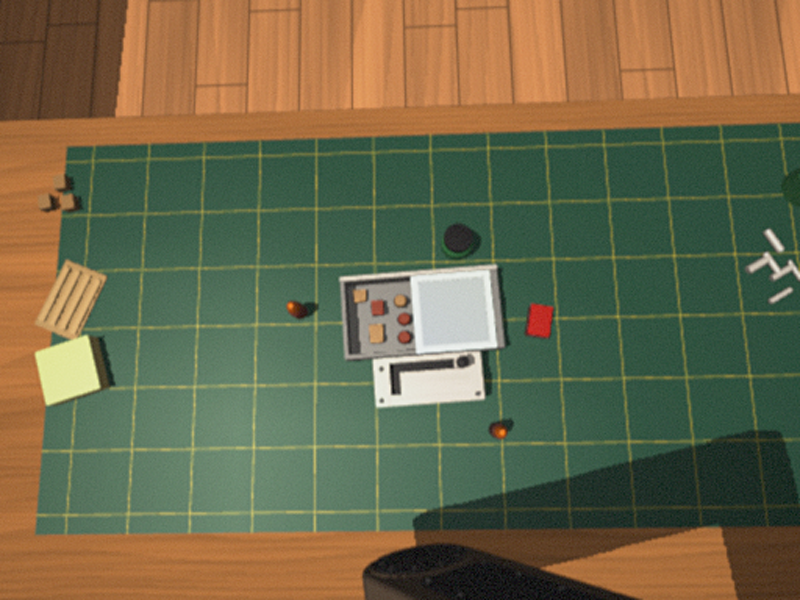

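View pics/scene0.png

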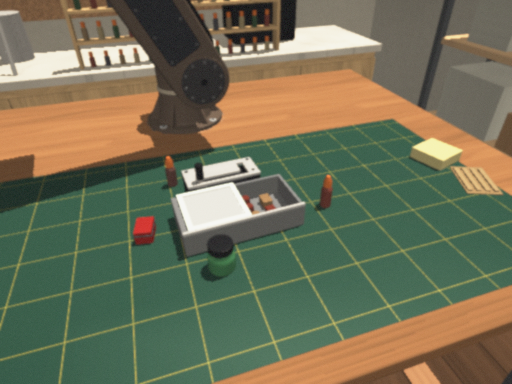

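The top view shows the gate at about (430,378) of the 800-wide picture, the knob at (465,361) and a bottle at (499,430). Next I'll enlarge that area.

Run:
```python
import cv2
a=cv2.imread("pics/top0.png")[160:290,180:360]
cv2.imwrite("pics/crop1.png",cv2.resize(a,None,fx=4.4,fy=4.4,interpolation=cv2.INTER_CUBIC))
```

```text
(no output)
```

View pics/crop1.png

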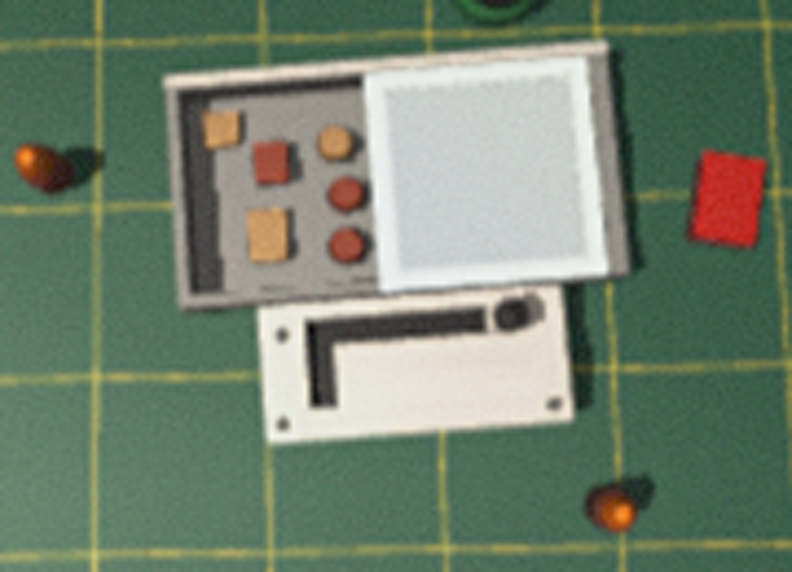

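```bash
cat > h.py <<'E'
import numpy as np
from scipy.optimize import least_squares
def proj(i,P):
    c=np.c_[P,np.ones(len(P))]@np.array(i["view"]).T
    return np.c_[i["fx"]*c[:,0]/c[:,2]+i["cx"],i["fy"]*c[:,1]/c[:,2]+i["cy"]]
def back(i,uv,z):
    V=np.array(i["view"]);R=V[:3,:3];C=-R.T@V[:3,3]
    d=R.T@[(uv[0]-i["cx"])/i["fx"],(uv[1]-i["cy"])/i["fy"],1]
    return C+d*(z-C[2])/d[2]
def world(p,L):
    L=np.atleast_2d(L).astype(float);c,s=np.cos(p[2]),np.sin(p[2])
    return np.c_[p[0]+c*L[:,0]-s*L[:,1],p[1]+s*L[:,0]+c*L[:,1],L[:,2]]
E
python3 - <<'E'
from cell import env,cams
from h import *
i=cams.camera_info("top")
f=lambda u:np.array(u)/4.4+[180,160]-0.4
L=[(-34,80,64),(-34,-85,64),(-107,-85,64),(-107,80,64),(-42,58,64),(-93,58,64),(-93,42,64)]
U=f([(258,310),(562,290),(575,420),(269,443),(306,322),(310,408),(337,404)])
r=least_squares(lambda p:(proj(i,world(p,L))-U).ravel(),[550,-60,0])
p=r.x;print(p,r.fun.round(2).reshape(-1,2).tolist())
def loc(w):
    c,s=np.cos(p[2]),np.sin(p[2]);d=w[:2]-p[:2];return (c*d[0]+s*d[1],-s*d[0]+c*d[1])
for n,u,z in[("knob",(511,313),106),("bottleB",(619,512),78),("bottleA",(30,155),78),("red",(728,200),30)]:
    w=back(i,f(u),z);print(n,w.round(1),np.round(loc(w),1))
for u in[(165,77),(608,42),(630,272),(182,310)]:print("boxcorner",np.round(loc(back(i,f(u),50)),1))
print("corner,end",world(p,[(-50,50,64),(-85,50,64),(-50,-60,64)]).round(1).tolist())
E
```

```text
[5.44103138e+02 1.97639513e+01 4.79346913e-02] [[0.73, -0.9], [0.31, -0.98], [0.1, 0.39], [-0.0, -0.29], [-0.85, -0.9], [-0.44, 1.08], [0.14, 1.54]]
knob [497.6 -34.7 106. ] [-49.  -52.2]
bottleB [394.6 -89.4  78. ] [-154.6 -101.9]
bottleA [590.4 223.4  78. ] [ 56.1 201.2]
red [ 563.4 -165.4   30. ] [  10.4 -185.9]
boxcorner [100.3 128.3]
boxcorner [ 102.4 -123.8]
boxcorner [ -28.  -123.8]
boxcorner [-32.3 125.2]
corner,end [[491.8, 67.3, 64.0], [456.8, 65.6, 64.0], [497.0, -42.6, 64.0]]
```

carry_out --grip '[1, 1, 1, 1, 1]' --pt "0 0 0" --pt "0 0 0" --pt "0 -0.04 -0.03" --pt "0 -0.077 -0.058" --pt "0 -0.077 -0.058" --turn '[0.03, 0.03, 0, 0, 0]'

```text
t: 0.6
eef_pos: [216.1, -505.5, 228.0]
tcp_rot: [-1.42, 1.57, 1.77]
ft_force: [1.0, -0.0, 0.2]
opening: 0.635
```

carry_out --grip '[1, 1, 1, 1, 1]' --pt "0 -0.077 -0.058" --pt "0 -0.077 -0.058" --pt "0 -0.077 -0.058" --pt "0 -0.077 -0.058" --pt "0 -0.077 -0.058" --turn '[0, 0, 0, 0, 0]'

```text
t: 1.1
eef_pos: [351.6, -305.4, 228.6]
tcp_rot: [-0.662, 1.571, 2.53]
ft_force: [0.2, -0.8, -0.3]
opening: 0.212
```

carry_out --grip '[1, 1, 1, 1, 1]' --pt "0 -0.077 -0.058" --pt "0 -0.077 -0.058" --pt "0 -0.077 -0.058" --pt "0 0 0" --pt "0 0 0" --turn '[0, 0, 0, 0, 0]'

```text
t: 1.6
eef_pos: [432.4, -186.6, 228.4]
tcp_rot: [-0.094, 1.57, 3.1]
ft_force: [0.3, -0.1, 0.1]
opening: 0.006
```

```bash
cat >> h.py <<'E'
P=np.array([544.1,19.8,0.0479])
def loc(w,p=P):
    c,s=np.cos(p[2]),np.sin(p[2]);d=np.array(w)[:2]-p[:2];return np.array([c*d[0]+s*d[1],-s*d[0]+c*d[1]])
def report():
    from cell import env
    from scipy.spatial.transform import Rotation as R
    s=env.state();M=R.from_euler("xyz",s["tcp_rot"]).as_matrix()
    print("t",s["t"],"tcp",np.round(s["eef_pos"],1),"local",loc(s["eef_pos"]).round(1),"toolx",M[:,0].round(3),"tool y vs -box y deg",round(np.degrees(np.arctan2(M[1,1],M[0,1]))-(np.degrees(P[2])-90),2),"F",np.round(s["ft_force"],1),"open",s["opening"])
E
python3 -c "from h import *;report()"
```

```text
t 1.6 tcp [ 432.4 -186.6  228.4] local [-121.5 -200.8] toolx [-0.  0. -1.] tool y vs -box y deg 0.3 F [ 0.3 -0.1  0.1] open 0.00623069899704101
```

carry_out --grip '[1, 1, 1, 1, 1]' --pt "0 -0.064 -0.048" --pt "0 -0.064 -0.048" --pt "0 -0.064 -0.048" --pt "0 0 0" --pt "0 0 0" --turn '[0, 0, 0, 0, 0]'

```text
t: 2.1
eef_pos: [498.9, -88.7, 228.3]
tcp_rot: [0.116, 1.57, -2.975]
ft_force: [-1.1, -0.3, -0.7]
opening: 0.006
```

Run:
```python
from h import *;report()
from cell import cams
import cv2
i=cams.camera_info("wrist");im=cams.read_camera("wrist")
pts=world(P,[(-50,50,64),(-85,50,64),(-34,80,64),(-107,80,64),(-34,-85,64),(-107,-85,64),(-49,-52,106)])
print(proj(i,pts).round().tolist())
for u in proj(i,pts): cv2.drawMarker(im,tuple(int(v) for v in u),(255,0,255),0,8)
cv2.imwrite("pics/w1.png",cv2.resize(im,(800,600)))
```

```text
t 2.1 tcp [498.9 -88.7 228.3] local [ -50.4 -106.2] toolx [-0.001 -0.    -1.   ] tool y vs -box y deg 0.14 F [-1.1 -0.3 -0.7] open 0.005847096437535216
[[118.0, 175.0], [121.0, 204.0], [89.0, 161.0], [98.0, 222.0], [236.0, 162.0], [236.0, 222.0], [200.0, 184.0]]
```

View pics/w1.png

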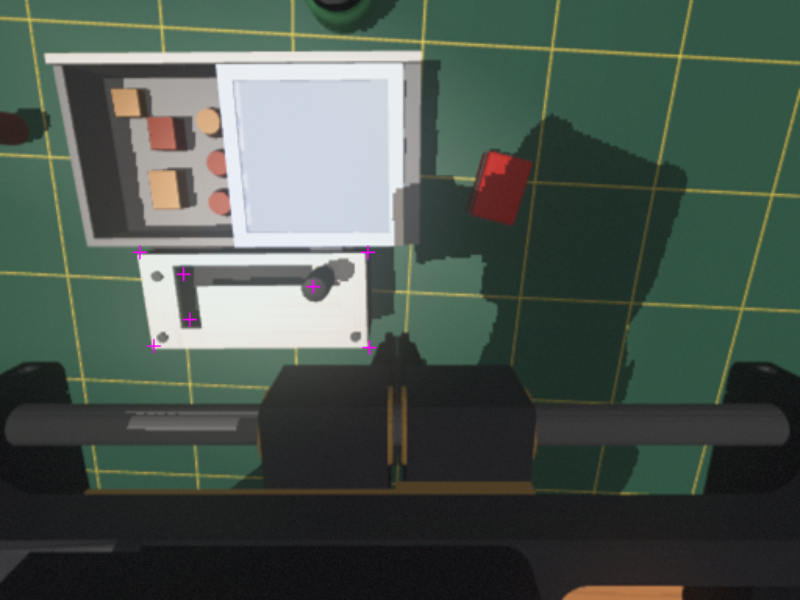

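The wrist view agrees with my projected gate corners and knob (knob near (315,288)), to about 2 mm. I'll descend behind the knob.

carry_out --grip '[1, 1, 1, 1, 1]' --pt "0.09 0 0" --pt "0.09 0 0" --pt "0.07 0 0" --pt "0.026 0 0" --pt "0 0 0" --turn '[0, 0, 0, 0, 0]'

```text
t: 2.65
eef_pos: [497.7, -89.4, 88.9]
tcp_rot: [-0.303, 1.567, 2.886]
ft_force: [-0.3, -0.4, 0.3]
opening: -0.0
```

carry_out --grip '[1, 1, 1, 1, 1]' --pt "0 -0.02 0" --pt "0 -0.02 0" --pt "0 -0.01 0" --pt "0 -0.01 0" --pt "0 -0.01 0" --turn '[0, 0, 0, 0, 0]'

```text
t: 3.15
eef_pos: [497.6, -52.5, 91.1]
tcp_rot: [2.685, 1.57, -0.406]
ft_force: [0.7, -4.4, 0.7]
opening: 0.006
```

```bash
python3 -c "from h import *;report()"
```

```text
t 3.15 tcp [497.6 -52.5  91.1] local [-49.9 -70. ] toolx [ 0.001 -0.    -1.   ] tool y vs -box y deg 0.17 F [ 0.7 -4.4  0.7] open 0.005780039478421907
```

carry_out --grip '[1, 1, 1, 1, 1]' --pt "0 -0.02 0" --pt "0 -0.02 0" --pt "0 -0.02 0" --pt "0 -0.02 0" --pt "0 -0.02 0" --turn '[0, 0, 0, 0, 0]'

```text
t: 3.65
eef_pos: [494.9, -2.2, 90.6]
tcp_rot: [2.112, 1.571, -0.979]
ft_force: [0.0, -3.6, 2.4]
opening: 0.005
```

carry_out --grip '[1, 1, 1, 1, 1]' --pt "0 -0.02 0" --pt "0 -0.02 0" --pt "0 -0.02 0" --pt "0 -0.01 0" --pt "0 -0.005 0" --turn '[0, 0, 0, 0, 0]'

```text
t: 4.15
eef_pos: [492.9, 35.0, 90.5]
tcp_rot: [0.05, 1.571, -3.04]
ft_force: [-0.7, -1.8, 1.5]
opening: 0.003
```

```bash
python3 -c "from h import *;report()"
```

```text
t 4.15 tcp [492.9  35.   90.5] local [-50.4  17.7] toolx [-0. -0. -1.] tool y vs -box y deg 0.18 F [-0.7 -1.8  1.5] open 0.0025047272004664195
```

Now I'll take the last stretch slowly and watch for the rise in force at the stop.

carry_out --grip '[1, 1, 1, 1, 1]' --pt "0 -0.005 0" --pt "0 -0.004 0" --pt "0 -0.004 0" --pt "0 -0.004 0" --pt "0 0 0" --turn '[0, 0, 0, 0, 0]'

```text
t: 4.65
eef_pos: [492.5, 43.0, 90.6]
tcp_rot: [0.05, 1.571, -3.041]
ft_force: [-0.5, -0.3, -0.1]
opening: 0.005
```

carry_out --grip '[1, 1, 1]' --pt "0 -0.004 0" --pt "0 -0.002 0" --pt "0 0 0" --turn '[0, 0, 0]'

```text
t: 4.95
eef_pos: [492.4, 46.0, 90.6]
tcp_rot: [0.442, 1.571, -2.649]
ft_force: [-0.8, -2.0, 0.7]
opening: 0.0
```

carry_out --grip '[1, 1, 1]' --pt "0 -0.004 0" --pt "0 -0.002 0" --pt "0 0 0" --turn '[0, 0, 0]'

```text
t: 5.25
eef_pos: [492.3, 49.0, 90.6]
tcp_rot: [1.933, 1.571, -1.158]
ft_force: [-1.1, -1.1, -0.4]
opening: 0.006
```

carry_out --grip '[1, 1, 1]' --pt "0 -0.003 0" --pt "0 0 0" --pt "0 0 0" --turn '[0, 0, 0]'

```text
t: 5.55
eef_pos: [492.2, 50.4, 90.6]
tcp_rot: [0.935, 1.571, -2.156]
ft_force: [-1.2, -1.0, 0.8]
opening: 0.006
```

carry_out --grip '[1, 1, 1]' --pt "0 -0.004 0" --pt "0 0 0" --pt "0 0 0" --turn '[0, 0, 0]'

```text
t: 5.85
eef_pos: [492.2, 52.1, 90.6]
tcp_rot: [1.63, 1.57, -1.461]
ft_force: [-1.7, -4.7, 0.4]
opening: 0.006
```

Run:
```python
from h import *;report()
from cell import cams
import cv2
i=cams.camera_info("wrist");im=cams.read_camera("wrist")
j=cams.camera_info("top");m=cams.read_camera("top")
print(proj(i,world(P,[(-50,50,106),(-50,50,64)])),proj(j,world(P,[(-50,50,106),(-85,50,64)])))
a=cv2.resize(im[110:310,60:360],(600,400),interpolation=2)
b=cv2.resize(m[215:265,220:320],(400,200),interpolation=2)
cv2.imwrite("pics/w2.png",np.vstack([a,np.pad(b,((0,0),(0,200),(0,0)))]))
```

```text
t 5.85 tcp [492.2  52.1  90.6] local [-50.3  34.8] toolx [ 0. -0. -1.] tool y vs -box y deg 0.15 F [-1.7 -4.7  0.4] open 0.006214186663051902
[[226.8339582  250.4144563 ]
 [232.36945833 221.05658243]] [[251.02849559 234.15553344]
 [252.74365736 249.77948605]]
```

View pics/w2.png

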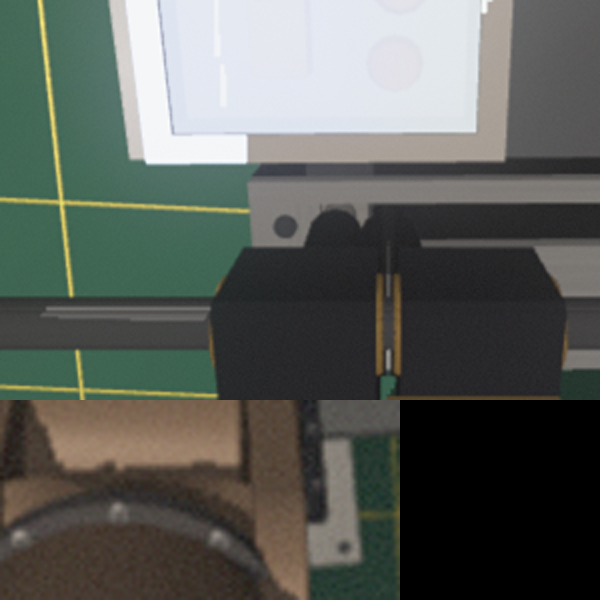

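The knob (crop column 335, which is full-image column 227.5) is where the corner should be (226.8), the lid covers the compartment, and force is rising. One small push will confirm the stop.

carry_out --grip '[1, 1, 1]' --pt "0 -0.003 0" --pt "0 0 0" --pt "0 0 0" --turn '[0, 0, 0]'

```text
t: 6.25
eef_pos: [492.2, 53.0, 90.7]
tcp_rot: [1.726, 1.57, -1.365]
ft_force: [-1.3, -12.1, 2.3]
opening: 0.001
```

carry_out --grip '[1, 1, 1]' --pt "0 -0.003 0" --pt "0 0 0" --pt "0 0 0" --turn '[0, 0, 0]'

```text
t: 6.55
eef_pos: [492.2, 53.8, 90.8]
tcp_rot: [1.724, 1.569, -1.367]
ft_force: [-1.3, -21.0, 3.8]
opening: 0.002
```

Hard stop confirmed (21 N). I'll back off, go round to the knob's +x side above the plate, and line up.

carry_out --grip '[1, 1, 1, 1, 1]' --pt "0 0.03 0" --pt "0 0.03 0" --pt "0 0 -0.04" --pt "0 0 -0.04" --pt "0 0 0" --turn '[0, 0, 0, 0, 0]'

```text
t: 7.05
eef_pos: [535.5, 27.4, 90.6]
tcp_rot: [3.079, 1.569, -0.013]
ft_force: [0.6, 0.2, -0.5]
opening: 0.007
```

carry_out --grip '[1, 1, 1, 1, 1]' --pt "0 -0.03 0" --pt "0 -0.03 0" --pt "0 -0.027 0" --pt "0 0 0" --pt "0 0 0" --turn '[0, 0, 0, 0, 0]'

```text
t: 7.55
eef_pos: [531.0, 71.5, 90.7]
tcp_rot: [1.716, 1.571, -1.374]
ft_force: [0.6, 0.3, -0.5]
opening: 0.005
```

Run:
```python
from h import *;report()
from cell import cams
import cv2
i=cams.camera_info("wrist");im=cams.read_camera("wrist")
print(proj(i,world(P,[(-50,50,106),(-50,50,64),(-85,50,64)])))
cv2.imwrite("pics/w3.png",cv2.resize(im,(800,600)))
```

```text
t 7.55 tcp [531.   71.5  90.7] local [-10.6  52.3] toolx [ 0. -0. -1.] tool y vs -box y deg 0.22 F [ 0.6  0.3 -0.5] open 0.004691469972942131
[[258.65285781 312.942155  ]
 [257.64952886 272.76906371]
 [257.26220218 314.11031022]]
```

View pics/w3.png

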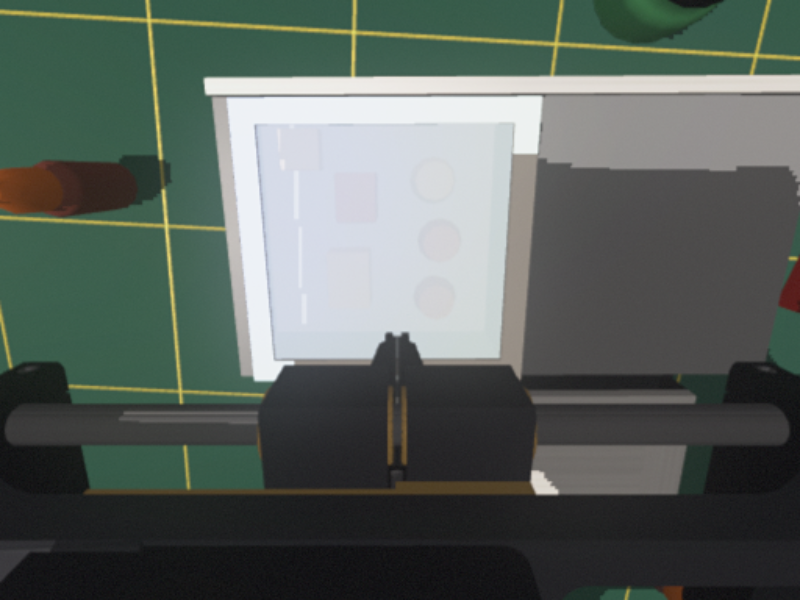

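The wrist view shows the lid over the whole compartment and the narrow fingertips (395,345) on the +x side, in line with the short leg. I'll push along -x.

carry_out --grip '[1, 1, 1, 1, 1]' --pt "0 0.004 0" --pt "0 0 0.016" --pt "0 0 0.014" --pt "0 0 0.014" --pt "0 0 0.014" --turn '[0, 0, 0, 0, 0]'

```text
t: 8.1
eef_pos: [502.2, 67.2, 90.7]
tcp_rot: [2.937, 1.57, -0.155]
ft_force: [1.8, -0.5, -2.3]
opening: 0.005
```

carry_out --grip '[1, 1, 1, 1, 1]' --pt "0 0 0.014" --pt "0 0 0.014" --pt "0 0 0.008" --pt "0 0 0.006" --pt "0 0 0" --turn '[0, 0, 0, 0, 0]'

```text
t: 8.6
eef_pos: [480.8, 66.4, 90.6]
tcp_rot: [-0.075, 1.57, 3.117]
ft_force: [0.1, 0.4, -0.4]
opening: 0.01
```

```bash
python3 -c "from h import *;report()"
```

```text
t 8.6 tcp [480.8  66.4  90.6] local [-61.   49.6] toolx [-0.001  0.    -1.   ] tool y vs -box y deg 0.13 F [ 0.1  0.4 -0.4] open 0.009954770453770391
```

carry_out --grip '[1, 1, 1, 1, 1]' --pt "0 0 0.004" --pt "0 0 0.003" --pt "0 0 0.003" --pt "0 0 0" --pt "0 0 0" --turn '[0, 0, 0, 0, 0]'

```text
t: 9.1
eef_pos: [476.5, 66.1, 90.6]
tcp_rot: [3.022, 1.571, -0.069]
ft_force: [2.6, 0.7, 0.3]
opening: 0.004
```

carry_out --grip '[1, 1, 1]' --pt "0 0 0.003" --pt "0 0 0" --pt "0 0 0" --turn '[0, 0, 0]'

```text
t: 9.4
eef_pos: [476.2, 66.1, 90.8]
tcp_rot: [3.119, 1.568, 0.028]
ft_force: [7.0, 1.5, -3.0]
opening: 0.004
```

carry_out --grip '[1, 1, 1]' --pt "0 0 0.003" --pt "0 0 0" --pt "0 0 0" --turn '[0, 0, 0]'

```text
t: 9.7
eef_pos: [475.8, 66.0, 90.9]
tcp_rot: [3.121, 1.565, 0.029]
ft_force: [11.3, 1.1, -4.8]
opening: 0.003
```

Force rises at the predicted end (TCP local x ≈ -66). I'll back straight off to +x, then up and away, and check.

carry_out --grip '[1, 1, 1, 1, 1]' --pt "0 0 -0.01" --pt "0 0 -0.03" --pt "0 0 -0.03" --pt "-0.08 0 0" --pt "-0.09 0 0" --turn '[0, 0, 0, 0, 0]'

```text
t: 10.2
eef_pos: [507.2, 67.7, 175.0]
tcp_rot: [-0.021, 1.565, -3.112]
ft_force: [1.0, -0.2, 0.2]
opening: 0.005
```

carry_out --grip '[1, 1, 1, 1, 1]' --pt "-0.09 0 0" --pt "0 0.09 0" --pt "0 0.09 0" --pt "0 0.09 0" --pt "0 0.09 0" --turn '[0, 0, 0, 0, 0]'

```text
t: 10.7
eef_pos: [516.5, -113.5, 220.5]
tcp_rot: [-0.305, 1.569, 2.887]
ft_force: [0.3, 0.6, 0.6]
opening: 0.008
```

carry_out --grip '[1, 1, 1, 1, 1]' --pt "0 0.09 0" --pt "0 0.09 0" --pt "0 0 0" --pt "0 0 0" --pt "0 0 0" --turn '[0, 0, 0, 0, 0]'

```text
t: 11.2
eef_pos: [521.5, -201.0, 220.4]
tcp_rot: [-0.554, 1.569, 2.639]
ft_force: [0.5, 0.0, 0.1]
opening: 0.003
```

Run:
```python
from h import *;report()
from cell import cams
import cv2
j=cams.camera_info("top");m=cams.read_camera("top");k=cams.camera_info("scene");s=cams.read_camera("scene")
q=world(P,[(-85,50,106),(-50,50,106),(-85,50,136)])
print(((proj(j,q)-[180,160])*4).round(),((proj(k,q)-[130,130])*4).round())
cv2.imwrite("pics/top4.png",cv2.resize(m[160:290,180:360],None,fx=4,fy=4,interpolation=2))
cv2.imwrite("pics/sc4.png",cv2.resize(s[130:275,130:330],None,fx=4,fy=4,interpolation=2))
```

```text
t 11.2 tcp [ 521.5 -201.   220.4] local [ -33.1 -219.4] toolx [-0.001  0.001 -1.   ] tool y vs -box y deg 0.17 F [0.5 0.  0.1] open 0.0025987656423812114
[[288. 359.]
 [284. 297.]
 [286. 358.]] [[430.  70.]
 [450.  98.]
 [428.  22.]]
```

View pics/top4.png

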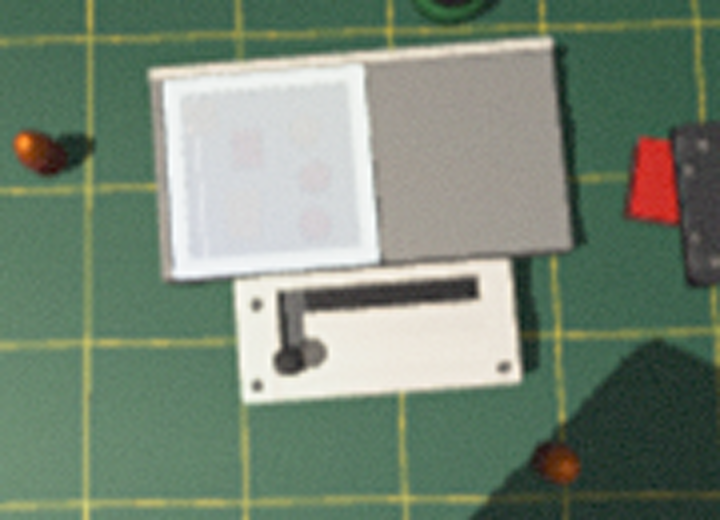

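View pics/sc4.png

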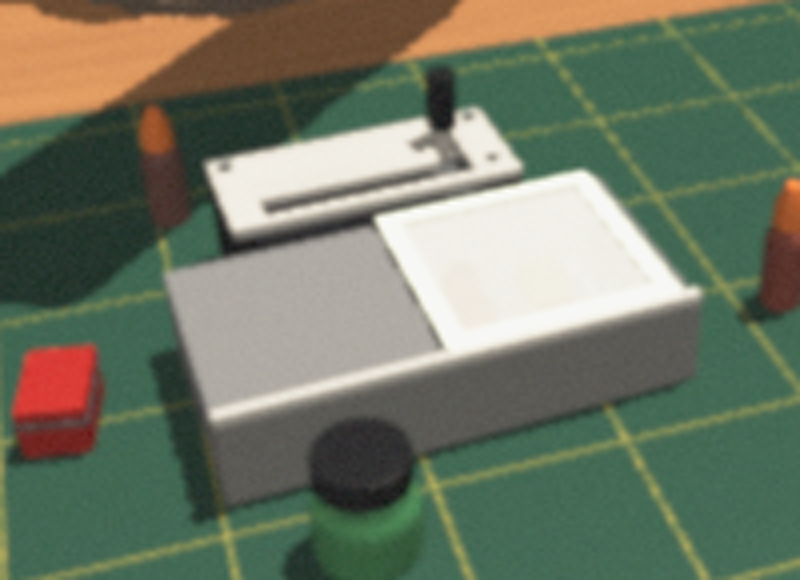

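Run:
```python
from h import *
from cell import cams
k=cams.camera_info("scene")
print(((proj(k,world(P,[(-107,80,64),(-34,80,64),(-107,-85,64),(-85,50,106)]))-[130,130])*4).round())
```

```text
[[469. 106.]
 [512. 166.]
 [196. 161.]
 [430.  70.]]
```

The scene camera shows the gate corners shifted by the same ~10 crop pixels as the knob, which is calibration error. So the knob is at the slot end and down.

```bash
python3 -c "from cell import env;print(env.job_done(),env.state()['t'])"
```

```text
the job is handed in; nothing more can be done
the job is handed in; nothing more can be done
```

The drying box is closed and locked, and I handed the job in at about 11.3 s. I pushed the knob with the shut fingers along the long leg to the stop (about 21 N). Then I pushed it from its +x side along the short leg to the end stop (about 11 N), backed straight off and took the hand away.

**Knob position:** in the top view it stands within about 2 mm of the computed slot end.

**Pin height:** in the scene view the knob top is at the height expected with the pin down. The last push put about 5 N of vertical force on the tool. That could have tended to lift the knob, but it stood at the right height afterwards.

**Lid and bystanders:** the lid covers the compartment. The bottles and the jar stand where they were. In the final top view the gripper partly covers the red case, but the scene view shows it standing upright where it was.

**Disagreement:** the scene view was about 2.5 px to one side of my projection, for the gate and knob alike. I took that as calibration error in that camera.

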